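# Reset the store-room power box behind its push-latch cover

## Task

The power box on the store-room bench has tripped. Press down on the free edge of its orange push-latch cover and let go so that it springs open, press the green reset button inside all the way down, then push the cover shut and press it until it latches and stays closed by itself. Push the cover only from its outside, never touching its black lining, and leave the tin, the can and the jar standing where they are.

Things in the scene. Friction and masses are not known exactly. Their poses are not given: they have to be found in the camera images.
- power_box: Grey power box bolted down, body 114 (x) by 120 (y) by 82 mm high, blue socket caps and feet (to 84 mm from the centre) on its y sides. Origin: centre of its underside; x points from the hinge side (nearer the robot) to the latch side, z up. Inside: deck 62 mm above the bench, 4 mm walls up to 82 mm, latch housing (x 44 to 53, y +-26 mm) up to 80 mm
- cover (a joint): Orange cover's angle, rad: 0 latched shut and level, 1.48 sprung open (1 s), -0.085 hard stop. Plate 120 mm long from the hinge, 130 wide, 5 thick, 14 mm skirt, a 40 mm steel prong inside. A spring (2 N at the free edge) drives it open. Pressing it past -0.075 (free edge 9 mm down, 2 to 3 N) and letting go frees it if latched, latches it if it was open; shallower presses change nothing
- cover_hinge (a point): Point on the hinge axis, at the middle of the cover's width: 58 mm to the -x side of the power box's centre and 88 mm above the bench. The axis is parallel to the box's y axis
- cover_press (a point): White dot 18 mm across on the cover's outer face near the free edge, 98 mm from the hinge axis and 11 mm above it (99 mm above the bench) when shut. Moves with the cover; its x axis points from hinge to free edge, its z axis out of the outer face
- cover_edge (a point): Middle of the cover's free edge on its outer face, 120 mm from the hinge axis; turned like cover_press
- reset_button (a joint): How far the green reset button is pushed down, m: 0 up, 0.006 fully down. A spring returns it; fully down takes 5 N
- reset_button_top (a point): Centre of the top of the green reset button, 26 mm across, when up 84 mm above the bench and 24 mm from the box centre towards the latch side; it goes straight down
- paint_tin: Paint tin with a green label, 68 mm across, 85 mm high, loose. Origin: centre of its underside. Leave it alone
- spray_can: Spray can with a blue label, 52 mm across, 125 mm high, loose. Origin: centre of its underside. Leave it alone
- glue_jar: Jar with a red cap, 60 mm across, 70 mm high, loose. Origin: centre of its underside. Leave it alone
- cover_lining: Black lining, 2 mm thick, on the inner face of the cover and behind its free-edge skirt; seen when the cover is open. Origin on the hinge axis; x points to the free edge. Do not touch it
Mind the look-alikes: they are no part of the job. What is meant by the power_box is not pink, and is the larger of those in its own colour.

How it is judged:
By the outcome, as a careful person would: the job done as asked, in the order asked, and still so for the second after the job is handed in, with the robot touching nothing.
It also fails if it takes over 58 s, if anything falls off the work surface, if the arm or the gripper's body presses on something with over 40 N, if the wrist force passes 120 N, or if a joint passes its speed limit or range.

## Robot

A 6-joint arm with a two-finger parallel gripper is mounted at the origin on the work surface. World frame = base frame: x ahead of the robot, y to its left, z up, the work surface at z = 0. Lengths are in m, angles in degrees, forces in N, time in s.
With the tool pointing down it reaches from about 0.4 to 0.825 m from the base axis. Payload 7 kg.
Tool frame: the origin (TCP) lies at the very end of the fingers, on their centre line; the grasp point (between the pads) lies behind it (r.grasp_offset is the z of the grasp point in the tool frame, in m); z points along the fingers, y is the direction in which the jaws open and shut (so a half turn about z gives the same grasp; the last joint's range is limited). The gripper opens to 88 mm and grips with 3 to 60 N. Pads are 19 mm wide; open, the fingers measure 130 mm over their backs; the gripper's body (78 mm by 193 mm) begins 47 mm behind the grasp point.
Start: joints at [-54.368, 20.546, 0.682, 0, -70.136, -16.507], TCP at [0.221, -0.638, 0.227] pointing down, gripper open.
Joint ranges: [-176.03, 176.03], [-82.01, 121.73], [-58.28, 71.71], [-173.87, 95.51], [-174.79, -0.11], [-173.66, 173.66]. Speed limits (degrees/s): [136.94, 136.94, 172.46, 180, 180, 180].

## Interface

Orientations are given as [roll, pitch, yaw] about the fixed x, y, z axes, in that order (R = Rz(yaw) Ry(pitch) Rx(roll)).
In Python, from plant import r gives the robot as it stands. The module is installed in compiled form; this text tells all that it offers.
- The arm moves only by the tool servo_tool, never from a script. Its argument "targets" is a list of rows, each an object of numbers: "dx", "dy", "dz": the shift along the world's x, y, z in cm; "spin": the turn about the world's z in rad; "grip": the opening in per cent of the stroke, from 0 (shut) to 100 (fully open). A call has exactly 10 rows; each row is the pose to reach, as a shift and turn from the pose commanded when the call began; what a row does not reach only later rows make up. A row lasts 1/12 s, in which the tool goes at most 41.7 mm and 7.16 degrees, less where a joint would pass 70% of its speed; a pose out of reach is approached as far as the arm can. A call with a gripper value outside its range is refused whole. The fingers move at their own pace and stop on an object; "squeeze" is the grip in N (left out, the last holds). Time passes only in rows, so rows that repeat a pose let the fingers close, or fill a call up. It gives the time, the measured TCP pose, the force and the opening at its end, in the units of the state.
- r.get_state(): the state, without advancing time (a new reading comes with each control period).
- r.capture(name): name is "side" or "top"; returns the picture (400x640x3 uint8, blue, green, red); there is no depth.
- r.get_calibration(name): a dict with "K" (3x3 intrinsics, pixels), "extrinsics" (4x4, takes a point from camera to world coordinates). Camera axes: x right, y down, z forward; pixel columns grow to the right and rows downward; lengths in m; the calibration is good to about 2 mm. A picture is of the moment at which its call begins. get_calibration takes no time and is no camera call.
- r.close_job(): hands the job in, once; it reports no verdict.
Trained networks look in the newest picture that a camera, given by its name, has taken for a name from the list of things; names that differ only in an ending like _2 or _b are one class to them, and where a whole thing is asked for, a point or a joint stands for the part that bears it (a point fixed in the world has none). Each returns a list of dicts, best first, with "p" (0 to 1); they miss things now and then, are a little off and sometimes report something else, mostly with a low value. They report only what shows in the picture. A call takes as long as a camera call. They do not tell look-alikes from the thing itself.
- r.cut_out(name, camera): "mask" (400x640 bool, what is visible of it) and "extent" ([left, top, right, bottom] in pixels, round what is visible of it).
The state is a dict: "time_s": time; "joints": joint angles; "qd": joint speeds; "joint_torque": joint torques, N m; "tcp_pos": TCP position; "eef_rot": TCP orientation; "contact_force": force on the tool from outside, world axes, zero at the start; "moment": the same for the moment, N m; "gripper_width": finger opening in m.
Only numpy, scipy, OpenCV 4.12 (cv2) and the standard library are available. Lean on these libraries where they do the work, as an engineer would, in place of code of your own. Each camera call takes 0.05 s, during which the arm holds its last target. There are 200 camera calls.

## Working session

There is one attempt and no reset: what is moved stays moved. The work goes in short steps, Python scripts to look and compute and a tool call to move; the robot and the scene stay as the last step left them, time stands still between calls to the robot, and variables do not carry over. Pictures are saved under pics/ and viewed, about 8 in all and at most 12, crops included, and the job is handed in when it is done.

Besides the shell and the picture viewer there is one more tool, called after "Emit:" as name(argument=value, ...), one argument or row to a line, values as JSON. servo_tool: Moves the arm, as the interface text tells. Its arguments: {"type":"object","properties":{"targets":{"type":"array"},"squeeze":{"type":"number"}},"required":["targets"]}

```bash
mkdir -p pics; python3 - <<'E'
from plant import r
import cv2,numpy as np
for n in("top","side"):
    im=r.capture(n); cv2.imwrite(f"pics/{n}0.png",im)
    c=r.get_calibration(n); print(n,np.round(c["K"],1).tolist(),np.round(c["extrinsics"],3).tolist())
    for t in("power_box","cover","cover_press","paint_tin","spray_can","glue_jar"):
        print(t,[(round(d["p"],2),[int(v) for v in d["extent"]]) for d in r.cut_out(t,n)])
print(r.get_state(),r.grasp_offset)
E
```

```text
top [[461.2, 0.0, 316.7], [0.0, 461.2, 194.1], [0.0, 0.0, 1.0]] [[0.022, -0.988, 0.153, 0.451], [-1.0, -0.024, -0.013, 0.03], [0.016, -0.153, -0.988, 1.221], [0.0, 0.0, 0.0, 1.0]]
power_box [(0.77, [401, 148, 478, 216]), (0.7, [355, 235, 405, 285]), (0.67, [265, 193, 342, 261])]
cover [(0.95, [268, 187, 337, 255]), (0.88, [414, 145, 476, 208]), (0.72, [357, 238, 404, 285])]
cover_press [(0.86, [266, 192, 333, 255]), (0.69, [356, 240, 401, 284]), (0.63, [412, 146, 475, 205])]
paint_tin [(0.78, [256, 155, 282, 184])]
spray_can [(0.71, [217, 228, 248, 252])]
glue_jar [(0.92, [344, 171, 368, 198])]
side [[427.7, 0.0, 320.5], [0.0, 427.7, 197.9], [0.0, 0.0, 1.0]] [[0.99, -0.079, 0.116, 0.507], [-0.141, -0.56, 0.817, -0.691], [0.0, -0.825, -0.565, 0.579], [0.0, 0.0, 0.0, 1.0]]
power_box [(0.96, [335, 271, 463, 400]), (0.85, [256, 167, 340, 254]), (0.69, [222, 246, 293, 322])]
cover [(0.93, [221, 246, 289, 294]), (0.56, [344, 272, 464, 368]), (0.34, [255, 135, 280, 178])]
cover_press [(0.95, [342, 271, 464, 369]), (0.65, [252, 165, 335, 216]), (0.56, [221, 245, 290, 297])]
paint_tin [(0.97, [336, 160, 368, 206]), (0.67, [252, 163, 339, 256])]
spray_can [(0.74, [258, 134, 279, 176])]
glue_jar [(0.58, [344, 226, 375, 275])]
{'time_s': 0.7, 'joints': array([-5.43678850e+01,  2.05425575e+01,  6.82486360e-01, -2.57637648e-04,
       -7.01343433e+01, -1.65081219e+01]), 'qd': array([-0.04939939, -0.00442367, -0.01798158,  0.07719313,  0.10547026,
       -0.09005939]), 'joint_torque': array([ 7.56704303e-04, -5.82162380e+01,  2.93247074e+01,  7.00153247e+00,
        1.24552732e-02, -1.63902001e-05]), 'tcp_pos': array([ 0.22113699, -0.63773859,  0.2266074 ]), 'eef_rot': array([-1.79994714e+02,  1.81947351e-03, -1.60876094e+02]), 'contact_force': array([-0.34534393,  0.00459677,  0.71142025]), 'moment': array([-0.04492219,  0.02566024,  0.02831479]), 'gripper_width': 0.08745844848381926} -0.0188
```

View pics/top0.png

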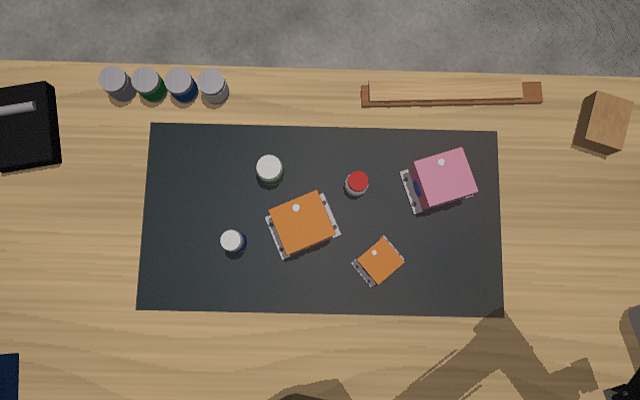

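View pics/side0.png

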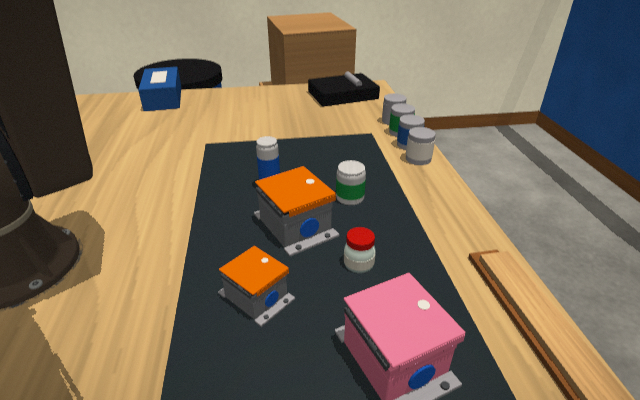

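The target is the larger orange-covered box: dot at top (296,208) and side (310,182). The pink one and the small orange one are look-alikes. Next I fit its pose from the orange silhouettes.

```bash
cat > h.py <<'E'
import cv2,numpy as np
from plant import r
def proj(P,n):
    c=r.get_calibration(n);T=np.linalg.inv(c["extrinsics"]);q=np.c_[P,np.ones(len(P))]@T.T
    u=q[:,:3]@np.array(c["K"]).T;return u[:,:2]/u[:,2:]
def back(uv,z,n):
    c=r.get_calibration(n);E=np.array(c["extrinsics"]);d=E[:3,:3]@np.linalg.inv(c["K"])@[*uv,1]
    return E[:3,3]+d*(z-E[2,3])/d[2]
def world(p,P):
    c,s=np.cos(p[2]),np.sin(p[2]);P=np.atleast_2d(P);return np.c_[p[0]+c*P[:,0]-s*P[:,1],p[1]+s*P[:,0]+c*P[:,1],P[:,2]]
E
python3 - <<'E'
from h import *
from scipy.optimize import minimize
box=np.array([[x,y,z] for x in(-.058,.062) for y in(-.065,.065) for z in(.085,.099)])
M={}
for n,e in(("top",(262,182,345,262)),("side",(250,160,342,220))):
    hsv=cv2.cvtColor(cv2.imread(f"pics/{n}0.png"),cv2.COLOR_BGR2HSV)
    m=((hsv[...,0]<20)&(hsv[...,1]>200)&(hsv[...,2]>70)).astype(np.uint8)
    k=np.zeros_like(m);k[e[1]:e[3],e[0]:e[2]]=m[e[1]:e[3],e[0]:e[2]]
    M[n]=cv2.fillPoly(np.zeros_like(m),[cv2.convexHull(cv2.findNonZero(k))],1)
    g=cv2.inRange(cv2.imread(f"pics/{n}0.png")[e[1]:e[3],e[0]:e[2]],(150,150,150),(255,255,255))
    _,_,st,ce=cv2.connectedComponentsWithStats(g)
    for s_,c_ in zip(st,ce):
        if 15<s_[4]<120: print(n,"white",s_[4],c_+e[:2],back(c_+e[:2],.099,n).round(4))
def f(p,v=("top","side")):
    t=0
    for n in v:
        h=cv2.convexHull(proj(world(p[:3],box),n).astype(np.float32))
        q=cv2.fillConvexPoly(np.zeros((1600,2560),np.uint8),np.round(h*4+1.5).astype(int),1)
        m=cv2.resize(M[n],(2560,1600),interpolation=cv2.INTER_NEAREST)
        t+=1-(q&m).sum()/(q|m).sum()
    return t
x0=np.r_[back((302,221),.099,"top")[:2],.33]
for v in(("top","side"),("top",),("side",)):
    o=minimize(f,x0,args=(v,),method="Nelder-Mead",options=dict(initial_simplex=x0+np.array([[0,0,0],[.01,0,0],[0,.01,0],[0,0,.15]])))
    print(v,o.x.round(4),np.degrees(o.x[2]).round(2),round(o.fun,3),"dot",world(o.x,[.04,0,.099]).round(4),"hinge",world(o.x,[-.058,0,.088]).round(4))
E
```

```text
Traceback (most recent call last):
cv2.error: OpenCV(4.12.0) /io/opencv/modules/imgproc/src/convhull.cpp:143: error: (-215:Assertion failed) total >= 0 && (depth == CV_32F || depth == CV_32S) in function 'convexHull'
```

```bash
python3 - <<'E'
import cv2
for n,p in(("top",(225,305)),("side",(190,290))):
    i=cv2.imread(f"pics/{n}0.png");print(i[p],cv2.cvtColor(i,cv2.COLOR_BGR2HSV)[p])
E
```

```text
[ 65 124 185] [ 15 165 185]
[  0 113 233] [ 15 255 233]
```

```bash
cat > fit.py <<'E'
from h import *
from scipy.optimize import minimize
box=np.array([[x,y,z] for x in(-.058,.062) for y in(-.065,.065) for z in(.085,.099)])
M={}
for n,e in(("top",(262,182,345,262)),("side",(250,160,342,220))):
    im=cv2.imread(f"pics/{n}0.png");hsv=cv2.cvtColor(im,cv2.COLOR_BGR2HSV)
    m=((hsv[...,0]>8)&(hsv[...,0]<20)&(hsv[...,1]>140)&(hsv[...,2]>70)).astype(np.uint8)
    k=np.zeros_like(m);k[e[1]:e[3],e[0]:e[2]]=m[e[1]:e[3],e[0]:e[2]]
    _,l,st,_=cv2.connectedComponentsWithStats(k);k=(l==1+st[1:,4].argmax()).astype(np.uint8)
    M[n]=cv2.fillPoly(np.zeros_like(m),[cv2.convexHull(cv2.findNonZero(k))],1);print(n,k.sum(),M[n].sum())
    g=cv2.inRange(im[e[1]:e[3],e[0]:e[2]],(120,120,120),(255,255,255))
    _,_,st,ce=cv2.connectedComponentsWithStats(g)
    for s_,c_ in zip(st,ce):
        if 15<s_[4]<120: print(n,"white",s_[4],c_+e[:2],back(c_+e[:2],.099,n).round(4))
def f(p,v=("top","side")):
    t=0
    for n in v:
        h=cv2.convexHull(proj(world(p[:3],box),n).astype(np.float32))
        q=cv2.fillConvexPoly(np.zeros((1600,2560),np.uint8),np.round(h*4+1.5).astype(int),1)
        m=cv2.resize(M[n],(2560,1600),interpolation=cv2.INTER_NEAREST)
        t+=1-(q&m).sum()/(q|m).sum()
    return t
x0=np.r_[back((302,221),.099,"top")[:2],.33]
for v in(("top","side"),("top",),("side",)):
    o=minimize(f,x0,args=(v,),method="Nelder-Mead",options=dict(initial_simplex=x0+np.array([[0,0,0],[.01,0,0],[0,.01,0],[0,0,.15]])))
    print(v,o.x.round(4),np.degrees(o.x[2]).round(2),round(o.fun,3),"dot",world(o.x,[.04,0,.099]).round(4),"hinge",world(o.x,[-.058,0,.088]).round(4))
for n,uv,z in(("tin",(269,163),.085),("can",(232,239),.125),("jar",(357,181),.07)): print(n,back(uv,z,"top").round(3))
E
python3 fit.py
```

```text
top 2538 2686
top white 49 [295.53061224 207.36734694] [0.5906 0.0667 0.099 ]
top white 30 [267.36666667 218.76666667] [0.5609 0.1345 0.099 ]
top white 71 [275.87323944 242.50704225] [0.5039 0.1118 0.099 ]
side 2365 2500
side white 29 [339.82758621 166.62068966] [0.6657 0.1187 0.099 ]
side white 35 [309.42857143 180.94285714] [0.5916 0.0688 0.099 ]
('top', 'side') [0.5554 0.0509 0.4366] 25.02 0.132 dot [[0.5917 0.0679 0.099 ]] hinge [[0.5029 0.0264 0.088 ]]
('top',) [0.5543 0.0502 0.4277] 24.51 0.021 dot [[0.5907 0.0668 0.099 ]] hinge [[0.5015 0.0262 0.088 ]]
('side',) [0.5592 0.051  0.4423] 25.34 0.08 dot [[0.5954 0.0681 0.099 ]] hinge [[0.5068 0.0262 0.088 ]]
tin [0.703 0.137 0.085]
can [0.509 0.214 0.125]
jar [ 0.665 -0.086  0.07 ]
```

Emit:
servo_tool(
  targets=[
    {"dx":1,"dy":1.8,"dz":0,"spin":0.01,"grip":0},
    {"dx":2.8,"dy":5.2,"dz":0,"spin":0.02,"grip":0},
    {"dx":4.7,"dy":8.7,"dz":0,"spin":0.03,"grip":0},
    {"dx":6.6,"dy":12.3,"dz":0,"spin":0.04,"grip":0},
    {"dx":8.5,"dy":15.9,"dz":0,"spin":0.05,"grip":0},
    {"dx":10.4,"dy":19.4,"dz":0,"spin":0.06,"grip":0},
    {"dx":12.3,"dy":23,"dz":0,"spin":0.07,"grip":0},
    {"dx":14.2,"dy":26.6,"dz":0,"spin":0.08,"grip":0},
    {"dx":16.1,"dy":30.1,"dz":0,"spin":0.09,"grip":0},
    {"dx":18,"dy":33.7,"dz":0,"spin":0.1,"grip":0},
  ],
)

```text
time_s: 1.53
tcp_pos: [0.4017, -0.299, 0.227]
eef_rot: [-180.0, 0.0, -155.1]
contact_force: [1.3, -0.2, 0.4]
gripper_width: 0.0265
```

Emit:
servo_tool(
  targets=[
    {"dx":1.9,"dy":3.6,"dz":0,"grip":0},
    {"dx":3.8,"dy":7.1,"dz":0,"grip":0},
    {"dx":5.7,"dy":10.7,"dz":0,"grip":0},
    {"dx":7.6,"dy":14.3,"dz":0,"grip":0},
    {"dx":9.5,"dy":17.8,"dz":0,"grip":0},
    {"dx":11.4,"dy":21.4,"dz":0,"grip":0},
    {"dx":13.3,"dy":25,"dz":0,"grip":0},
    {"dx":15.2,"dy":28.5,"dz":0,"grip":0},
    {"dx":16.8,"dy":31.6,"dz":0,"grip":0},
    {"dx":17.6,"dy":33.2,"dz":0,"grip":0},
  ],
)

```text
validation failed for argument at $.ta...
```

Emit:
servo_tool(
  targets=[
    {"dx":1.9,"dy":3.6,"dz":0,"spin":0,"grip":0},
    {"dx":3.8,"dy":7.1,"dz":0,"spin":0,"grip":0},
    {"dx":5.7,"dy":10.7,"dz":0,"spin":0,"grip":0},
    {"dx":7.6,"dy":14.3,"dz":0,"spin":0,"grip":0},
    {"dx":9.5,"dy":17.8,"dz":0,"spin":0,"grip":0},
    {"dx":11.4,"dy":21.4,"dz":0,"spin":0,"grip":0},
    {"dx":13.3,"dy":25,"dz":0,"spin":0,"grip":0},
    {"dx":15.2,"dy":28.5,"dz":0,"spin":0,"grip":0},
    {"dx":17.1,"dy":32.1,"dz":0,"spin":0,"grip":0},
    {"dx":18.7,"dy":35,"dz":0,"spin":0,"grip":0},
  ],
)

```text
time_s: 2.37
tcp_pos: [0.5891, 0.052, 0.2268]
eef_rot: [-180.0, 0.0, -155.1]
contact_force: [0.5, 0.1, 0.2]
gripper_width: 0.0007
```

Emit:
servo_tool(
  targets=[
    {"dx":0.4,"dy":0.7,"dz":-1,"spin":0,"grip":0},
    {"dx":1.1,"dy":1.9,"dz":-3,"spin":0,"grip":0},
    {"dx":1.1,"dy":2,"dz":-6,"spin":0,"grip":0},
    {"dx":1.1,"dy":2,"dz":-9,"spin":0,"grip":0},
    {"dx":1.1,"dy":2,"dz":-11,"spin":0,"grip":0},
    {"dx":1.1,"dy":2,"dz":-12,"spin":0,"grip":0},
    {"dx":1.1,"dy":2,"dz":-12.2,"spin":0,"grip":0},
    {"dx":1.1,"dy":2,"dz":-12.2,"spin":0,"grip":0},
    {"dx":1.1,"dy":2,"dz":-12.2,"spin":0,"grip":0},
    {"dx":1.1,"dy":2,"dz":-12.2,"spin":0,"grip":0},
  ],
)

```text
time_s: 3.2
tcp_pos: [0.6002, 0.0695, 0.1063]
eef_rot: [-180.0, 0.2, -155.1]
contact_force: [-0.1, 0.5, 0.3]
gripper_width: 0.0004
```

```bash
python3 - <<'E'
from plant import r
import cv2,numpy as np
a=r.capture("top")[140:290,200:400];b=r.capture("side")[120:270,200:400]
cv2.imwrite("pics/pre.png",cv2.resize(np.vstack([a,b]),None,fx=2,fy=2,interpolation=cv2.INTER_CUBIC))
s=r.get_state();print(s["tcp_pos"],s["contact_force"])
E
```

```text
[0.59984998 0.06950504 0.10598356] [-0.63852915 -0.184838   -0.20775481]
```

View pics/pre.png

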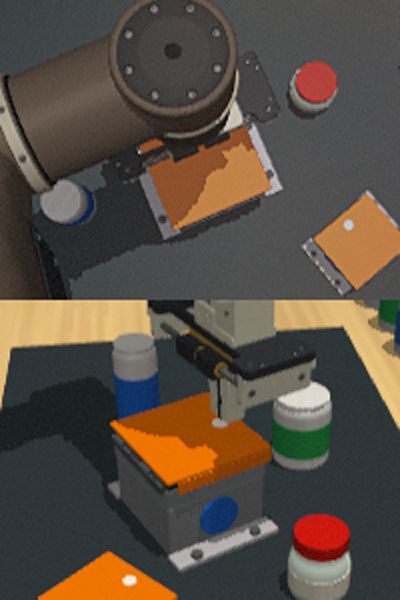

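The closed fingers stand just beyond the white dot (crop 220,422), over the free edge and clear of the tin and jar. Now I press.

Emit:
servo_tool(
  targets=[
    {"dx":0,"dy":0,"dz":-0.3,"spin":0,"grip":0},
    {"dx":0,"dy":0,"dz":-0.5,"spin":0,"grip":0},
    {"dx":0,"dy":0,"dz":-0.7,"spin":0,"grip":0},
    {"dx":0,"dy":0,"dz":-0.9,"spin":0,"grip":0},
    {"dx":0,"dy":0,"dz":-1.1,"spin":0,"grip":0},
    {"dx":0,"dy":0,"dz":-1.2,"spin":0,"grip":0},
    {"dx":0,"dy":0,"dz":-1.3,"spin":0,"grip":0},
    {"dx":0,"dy":0,"dz":-1.4,"spin":0,"grip":0},
    {"dx":0,"dy":0,"dz":-1.4,"spin":0,"grip":0},
    {"dx":0,"dy":0,"dz":-1.4,"spin":0,"grip":0},
  ],
)

```text
time_s: 4.13
tcp_pos: [0.5995, 0.0694, 0.091]
eef_rot: [-180.0, 0.0, -155.1]
contact_force: [0.5, 1.8, 4.9]
gripper_width: 0.0007
```

Emit:
servo_tool(
  targets=[
    {"dx":0,"dy":0,"dz":-0.05,"spin":0,"grip":0},
    {"dx":0,"dy":0,"dz":-0.1,"spin":0,"grip":0},
    {"dx":0,"dy":0,"dz":-0.1,"spin":0,"grip":0},
    {"dx":0,"dy":0,"dz":-0.1,"spin":0,"grip":0},
    {"dx":0,"dy":0,"dz":-0.1,"spin":0,"grip":0},
    {"dx":0,"dy":0,"dz":-0.1,"spin":0,"grip":0},
    {"dx":0,"dy":0,"dz":-0.1,"spin":0,"grip":0},
    {"dx":0,"dy":0,"dz":-0.1,"spin":0,"grip":0},
    {"dx":0,"dy":0,"dz":-0.1,"spin":0,"grip":0},
    {"dx":0,"dy":0,"dz":-0.1,"spin":0,"grip":0},
  ],
)

```text
time_s: 4.97
tcp_pos: [0.5996, 0.0694, 0.0907]
eef_rot: [-180.0, 0.1, -155.1]
contact_force: [-1.5, 1.0, 11.3]
gripper_width: 0.0005
```

Hard stop reached (11 N). Next I let go by moving straight up, fast.

Emit:
servo_tool(
  targets=[
    {"dx":0,"dy":0,"dz":3,"spin":0,"grip":0},
    {"dx":0,"dy":0,"dz":7,"spin":0,"grip":0},
    {"dx":0,"dy":0,"dz":11,"spin":0,"grip":0},
    {"dx":0,"dy":0,"dz":15,"spin":0,"grip":0},
    {"dx":0,"dy":0,"dz":17,"spin":0,"grip":0},
    {"dx":0,"dy":0,"dz":18,"spin":0,"grip":0},
    {"dx":0,"dy":0,"dz":18,"spin":0,"grip":0},
    {"dx":0,"dy":0,"dz":18,"spin":0,"grip":0},
    {"dx":0,"dy":0,"dz":18,"spin":0,"grip":0},
    {"dx":0,"dy":0,"dz":18,"spin":0,"grip":0},
  ],
)

```text
time_s: 5.8
tcp_pos: [0.5982, 0.069, 0.2673]
eef_rot: [180.0, -0.2, -155.2]
contact_force: [0.3, 0.5, -0.5]
gripper_width: 0.0006
```

```bash
python3 - <<'E'
from plant import r
import cv2,numpy as np
a=r.capture("top")[140:290,200:400];b=r.capture("side")[70:270,200:400]
cv2.imwrite("pics/open.png",cv2.resize(np.vstack([a,b]),None,fx=1.7,fy=1.7,interpolation=cv2.INTER_CUBIC))
s=r.get_state();print(s["tcp_pos"],s["contact_force"],s["time_s"])
E
```

```text
[0.59858403 0.06909397 0.2679169 ] [-0.1456756  -0.07618402 -0.2944017 ] 5.9
```

View pics/open.png

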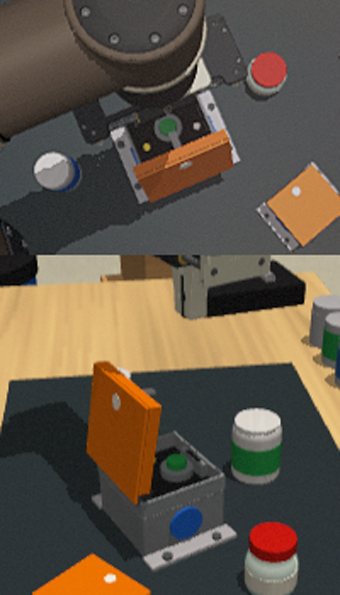

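The cover has sprung open. The button shows at top-crop (168,127), and the steel prong sticks out of the cover towards the tool at about (178,140). The gripper body needs clearance from that prong, so I measure both first.

```bash
python3 - <<'E'
from h import *
a=r.capture("top");b=r.capture("side");cv2.imwrite("pics/t2.png",a);cv2.imwrite("pics/s2.png",b)
for n,im,roi in(("top",a,(280,195,325,235)),("side",b,(280,150,340,230))):
    hsv=cv2.cvtColor(im,cv2.COLOR_BGR2HSV);m=cv2.inRange(hsv,(50,90,40),(85,255,255))
    k=np.zeros_like(m);k[roi[1]:roi[3],roi[0]:roi[2]]=m[roi[1]:roi[3],roi[0]:roi[2]]
    _,l,st,ce=cv2.connectedComponentsWithStats(k)
    for s,c in zip(st[1:],ce[1:]):
        if s[4]>15: print(n,s,c.round(1),back(c,.083,n).round(4))
p=[.5547,.0506,np.radians(24.8)]
print("pred button",world(p,[.024,0,.084]),proj(world(p,[.024,0,.084]),"top"),proj(world(p,[.024,0,.084]),"side"))
# predicted prong tip
print("prong tip pred",proj(world(p,[[-.0145,0,.196],[-.0385,0,.196]]),"top").round(1),proj(world(p,[[-.0145,0,.196],[-.0385,0,.196]]),"side").round(1))
A=cv2.resize(a[185:265,255:345],None,fx=6,fy=6,interpolation=cv2.INTER_CUBIC)
B=cv2.resize(b[120:230,245:345],None,fx=5,fy=5,interpolation=cv2.INTER_CUBIC)[:480]
B=cv2.resize(b[125:205,245:290],None,fx=6,fy=6,interpolation=cv2.INTER_CUBIC)
cv2.imwrite("pics/z2.png",np.hstack([A,B[:480]]))
E
```

```text
top [294 210  10   9  74] [298.4 214.1] [0.5759 0.0597 0.083 ]
side [336 179   4  18  59] [337.5 187.6] [0.6503 0.0594 0.083 ]
side [298 187  12  10 105] [303.4 191.4] [0.5771 0.0548 0.083 ]
pred button [[0.57648666 0.06066685 0.084     ]] [[297.99780904 213.81996296]] [[302.8649524  189.54174677]]
prong tip pred [[303.6 224.1]
 [307.9 234. ]] [[284.3 146.7]
 [273.2 149.9]]
```

View pics/z2.png

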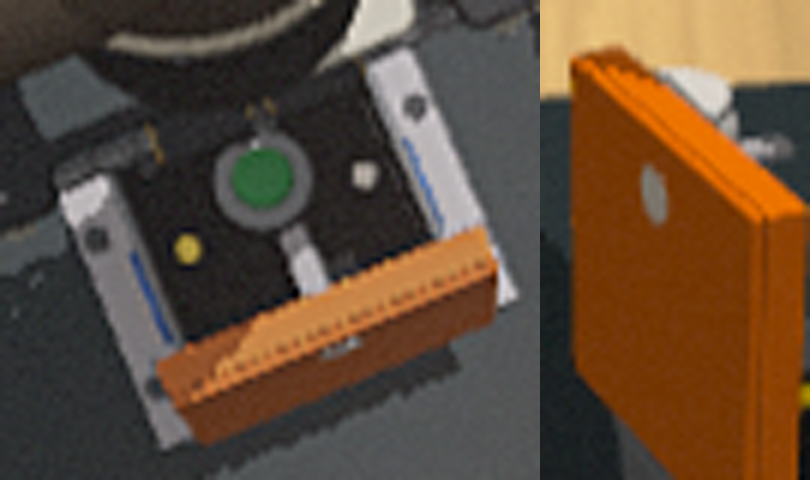

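Emit:
servo_tool(
  targets=[
    {"dx":-0.4,"dy":-0.2,"dz":-0.5,"spin":0,"grip":0},
    {"dx":-1,"dy":-0.4,"dz":-2,"spin":0,"grip":0},
    {"dx":-1.5,"dy":-0.6,"dz":-4,"spin":0,"grip":0},
    {"dx":-1.6,"dy":-0.6,"dz":-6.5,"spin":0,"grip":0},
    {"dx":-1.6,"dy":-0.6,"dz":-8,"spin":0,"grip":0},
    {"dx":-1.6,"dy":-0.6,"dz":-8.5,"spin":0,"grip":0},
    {"dx":-1.6,"dy":-0.6,"dz":-8.5,"spin":0,"grip":0},
    {"dx":-1.6,"dy":-0.6,"dz":-8.5,"spin":0,"grip":0},
    {"dx":-1.6,"dy":-0.6,"dz":-8.5,"spin":0,"grip":0},
    {"dx":-1.6,"dy":-0.6,"dz":-8.5,"spin":0,"grip":0},
  ],
)

```text
time_s: 6.83
tcp_pos: [0.5838, 0.0635, 0.1858]
eef_rot: [-180.0, 0.1, -155.1]
contact_force: [0.3, -0.4, 0.1]
gripper_width: 0.0006
```

Emit:
servo_tool(
  targets=[
    {"dx":-0.1,"dy":0,"dz":-1,"spin":0,"grip":0},
    {"dx":-0.1,"dy":0,"dz":-2.5,"spin":0,"grip":0},
    {"dx":-0.1,"dy":0,"dz":-4,"spin":0,"grip":0},
    {"dx":-0.1,"dy":0,"dz":-5.5,"spin":0,"grip":0},
    {"dx":-0.1,"dy":0,"dz":-7,"spin":0,"grip":0},
    {"dx":-0.1,"dy":0,"dz":-8.2,"spin":0,"grip":0},
    {"dx":-0.1,"dy":0,"dz":-9,"spin":0,"grip":0},
    {"dx":-0.1,"dy":0,"dz":-9.4,"spin":0,"grip":0},
    {"dx":-0.1,"dy":0,"dz":-9.4,"spin":0,"grip":0},
    {"dx":-0.1,"dy":0,"dz":-9.4,"spin":0,"grip":0},
  ],
)

```text
time_s: 7.67
tcp_pos: [0.5824, 0.0634, 0.0909]
eef_rot: [-180.0, 0.0, -155.1]
contact_force: [0.1, -0.1, 0.8]
gripper_width: 0.0005
```

```bash
python3 - <<'E'
from plant import r
import cv2,numpy as np
b=r.capture("side")[90:230,220:380]
cv2.imwrite("pics/btn.png",cv2.resize(b,None,fx=4,fy=4,interpolation=cv2.INTER_CUBIC))
s=r.get_state();print(s["tcp_pos"],s["contact_force"],s["time_s"])
E
```

```text
[0.58259764 0.06340835 0.09119514] [-0.42423519  0.16528941  0.41934436] 7.7167
```

View pics/btn.png

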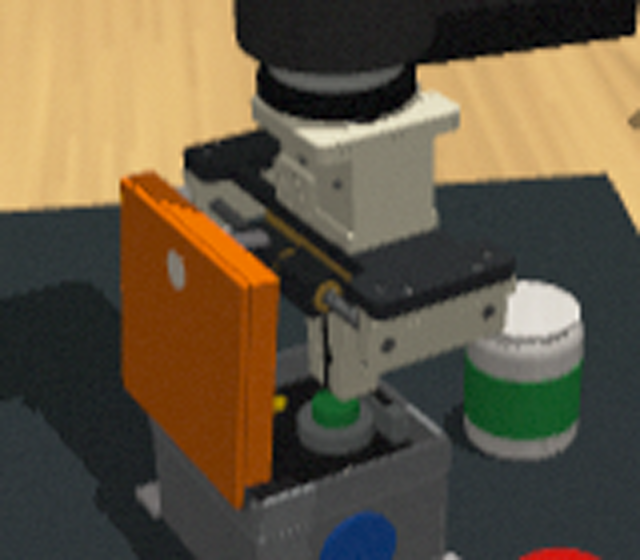

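The finger is over the far half of the button at crop (345,395). The prong at (250,237) is close to the body without touching it. Now I press.

Emit:
servo_tool(
  targets=[
    {"dx":0,"dy":0,"dz":-0.3,"spin":0,"grip":0},
    {"dx":0,"dy":0,"dz":-0.6,"spin":0,"grip":0},
    {"dx":0,"dy":0,"dz":-0.8,"spin":0,"grip":0},
    {"dx":0,"dy":0,"dz":-1,"spin":0,"grip":0},
    {"dx":0,"dy":0,"dz":-1.2,"spin":0,"grip":0},
    {"dx":0,"dy":0,"dz":-1.3,"spin":0,"grip":0},
    {"dx":0,"dy":0,"dz":-1.4,"spin":0,"grip":0},
    {"dx":0,"dy":0,"dz":-1.4,"spin":0,"grip":0},
    {"dx":0,"dy":0,"dz":-1.4,"spin":0,"grip":0},
    {"dx":0,"dy":0,"dz":-1.4,"spin":0,"grip":0},
  ],
)

```text
time_s: 8.55
tcp_pos: [0.5826, 0.0634, 0.0781]
eef_rot: [-180.0, 0.1, -155.1]
contact_force: [-3.6, 0.3, 14.0]
gripper_width: 0.0005
```

Emit:
servo_tool(
  targets=[
    {"dx":0,"dy":0,"dz":-0.05,"spin":0,"grip":0},
    {"dx":0,"dy":0,"dz":-0.05,"spin":0,"grip":0},
    {"dx":0,"dy":0,"dz":-0.05,"spin":0,"grip":0},
    {"dx":0,"dy":0,"dz":-0.05,"spin":0,"grip":0},
    {"dx":0,"dy":0,"dz":-0.05,"spin":0,"grip":0},
    {"dx":0,"dy":0,"dz":-0.05,"spin":0,"grip":0},
    {"dx":0,"dy":0,"dz":-0.05,"spin":0,"grip":0},
    {"dx":0,"dy":0,"dz":-0.05,"spin":0,"grip":0},
    {"dx":0,"dy":0,"dz":-0.05,"spin":0,"grip":0},
    {"dx":0,"dy":0,"dz":-0.05,"spin":0,"grip":0},
  ],
)

```text
time_s: 9.38
tcp_pos: [0.5826, 0.0634, 0.0781]
eef_rot: [-180.0, 0.1, -155.1]
contact_force: [-5.6, 0.8, 17.6]
gripper_width: 0.0003
```

```bash
python3 - <<'E'
from plant import r
for i in range(3):
    r.capture("side");s=r.get_state();print(s["tcp_pos"],s["contact_force"],s["time_s"])
E
```

```text
[0.58262601 0.06342969 0.07805782] [-5.44923018  1.11020965 18.38291362] 9.4333
[0.58262804 0.06345117 0.07805822] [-6.05053478  1.41552377 17.49936525] 9.4833
[0.58262633 0.06343431 0.07805022] [-5.92458935  0.94269084 18.55324869] 9.5333
```

The button stays at z 0.0780, its end stop, with 18 N on it, so it is fully down. Next I go straight up, then over the cover to the robot side.

Emit:
servo_tool(
  targets=[
    {"dx":0,"dy":0,"dz":1,"spin":0,"grip":0},
    {"dx":0,"dy":0,"dz":3,"spin":0,"grip":0},
    {"dx":0,"dy":0,"dz":6,"spin":0,"grip":0},
    {"dx":0,"dy":0,"dz":9.5,"spin":0,"grip":0},
    {"dx":0,"dy":0,"dz":13,"spin":0,"grip":0},
    {"dx":0,"dy":0,"dz":16,"spin":0,"grip":0},
    {"dx":0,"dy":0,"dz":18,"spin":0,"grip":0},
    {"dx":0,"dy":0,"dz":19,"spin":0,"grip":0},
    {"dx":0,"dy":0,"dz":19,"spin":0,"grip":0},
    {"dx":0,"dy":0,"dz":19,"spin":0,"grip":0},
  ],
)

```text
time_s: 10.37
tcp_pos: [0.5817, 0.0633, 0.2653]
eef_rot: [180.0, -0.0, -155.2]
contact_force: [-0.2, 0.7, 0.0]
gripper_width: 0.0004
```

Emit:
servo_tool(
  targets=[
    {"dx":-0.9,"dy":-0.4,"dz":0,"spin":0,"grip":0},
    {"dx":-2.7,"dy":-1.2,"dz":0,"spin":0,"grip":0},
    {"dx":-4.5,"dy":-2.1,"dz":0,"spin":0,"grip":0},
    {"dx":-6.3,"dy":-2.9,"dz":0,"spin":0,"grip":0},
    {"dx":-8.1,"dy":-3.7,"dz":0,"spin":0,"grip":0},
    {"dx":-9.5,"dy":-4.4,"dz":0,"spin":0,"grip":0},
    {"dx":-10.4,"dy":-4.8,"dz":0,"spin":0,"grip":0},
    {"dx":-10.5,"dy":-4.9,"dz":0,"spin":0,"grip":0},
    {"dx":-10.5,"dy":-4.9,"dz":0,"spin":0,"grip":0},
    {"dx":-10.5,"dy":-4.9,"dz":0,"spin":0,"grip":0},
  ],
)

```text
time_s: 11.2
tcp_pos: [0.4775, 0.0145, 0.2657]
eef_rot: [-180.0, -0.0, -155.1]
contact_force: [-0.8, 0.5, -0.5]
gripper_width: 0.0003
```

Descend behind the cover to tip z ≈ 0.165.

Emit:
servo_tool(
  targets=[
    {"dx":0,"dy":0,"dz":-1,"spin":0,"grip":0},
    {"dx":0,"dy":0,"dz":-3,"spin":0,"grip":0},
    {"dx":0,"dy":0,"dz":-5,"spin":0,"grip":0},
    {"dx":0,"dy":0,"dz":-7,"spin":0,"grip":0},
    {"dx":0,"dy":0,"dz":-8.5,"spin":0,"grip":0},
    {"dx":0,"dy":0,"dz":-9.5,"spin":0,"grip":0},
    {"dx":0,"dy":0,"dz":-9.9,"spin":0,"grip":0},
    {"dx":0,"dy":0,"dz":-9.9,"spin":0,"grip":0},
    {"dx":0,"dy":0,"dz":-9.9,"spin":0,"grip":0},
    {"dx":0,"dy":0,"dz":-9.9,"spin":0,"grip":0},
  ],
)

```text
time_s: 12.03
tcp_pos: [0.4778, 0.0145, 0.1678]
eef_rot: [-180.0, 0.1, -155.1]
contact_force: [-0.6, -0.0, 0.5]
gripper_width: 0.0003
```

```bash
python3 - <<'E'
from plant import r
import cv2,numpy as np
b=r.capture("side")[70:230,180:360]
cv2.imwrite("pics/beh.png",cv2.resize(b,None,fx=3,fy=3,interpolation=cv2.INTER_CUBIC))
s=r.get_state();print(s["tcp_pos"],s["contact_force"],s["time_s"])
# contact path of the tip centre: box coords, relative to present
p=np.array([.5547,.0506]);u=np.array([np.cos(np.radians(24.8)),np.sin(np.radians(24.8))])
t0=s["tcp_pos"];x0=(t0[:2]-p)@u;print("box x now",x0, "y",(t0[:2]-p)@[-u[1],u[0]])
for th in np.radians([84.8,80,70,60,50,40,30,20,10,5,0]):
    rho=.085+.012*(1-th/1.48)
    x=-.058+rho*np.cos(th)-.011*np.sin(th)-.0095;z=.088+rho*np.sin(th)+.011*np.cos(th)
    d=x-x0;print(round(np.degrees(th)),"dx %.1f dy %.1f dz %.1f cm"%(100*d*u[0],100*d*u[1],100*(z-t0[2])))
E
```

```text
[0.47778377 0.014506   0.16792511] [-0.36603383  0.2945329  -0.51451028] 12.0833
box x now -0.08496252415868874 y -0.0005026480131058372
85 dx 1.3 dy 0.6 dz 0.6 cm
80 dx 2.0 dy 0.9 dz 0.6 cm
70 dx 3.4 dy 1.5 dz 0.6 cm
60 dx 4.7 dy 2.2 dz 0.2 cm
50 dx 6.1 dy 2.8 dz -0.4 cm
40 dx 7.3 dy 3.4 dz -1.3 cm
30 dx 8.4 dy 3.9 dz -2.4 cm
20 dx 9.3 dy 4.3 dz -3.7 cm
10 dx 10.0 dy 4.6 dz -5.2 cm
5 dx 10.2 dy 4.7 dz -6.1 cm
0 dx 10.4 dy 4.8 dz -6.9 cm
```

View pics/beh.png

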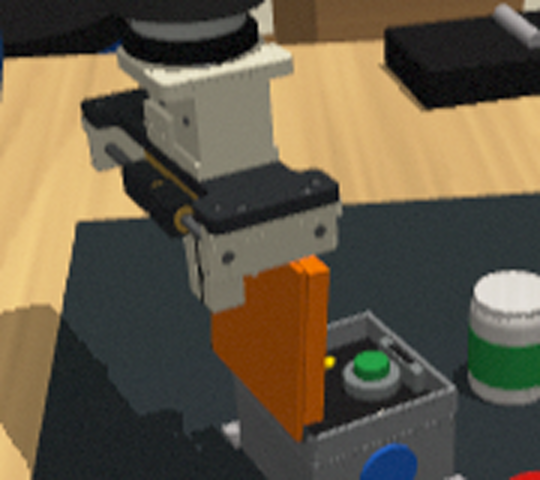

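The tool is behind the cover's outer face and the body clears its top edge (crop 310,260). Now I push along the arc.

Emit:
servo_tool(
  targets=[
    {"dx":0.5,"dy":0.2,"dz":0.2,"spin":0,"grip":0},
    {"dx":0.9,"dy":0.4,"dz":0.4,"spin":0,"grip":0},
    {"dx":1.3,"dy":0.6,"dz":0.6,"spin":0,"grip":0},
    {"dx":1.7,"dy":0.8,"dz":0.6,"spin":0,"grip":0},
    {"dx":2.1,"dy":1,"dz":0.6,"spin":0,"grip":0},
    {"dx":2.6,"dy":1.2,"dz":0.6,"spin":0,"grip":0},
    {"dx":3.1,"dy":1.4,"dz":0.6,"spin":0,"grip":0},
    {"dx":3.6,"dy":1.7,"dz":0.5,"spin":0,"grip":0},
    {"dx":4.2,"dy":1.9,"dz":0.4,"spin":0,"grip":0},
    {"dx":4.7,"dy":2.2,"dz":0.2,"spin":0,"grip":0},
  ],
)

```text
time_s: 12.92
tcp_pos: [0.5247, 0.0364, 0.1688]
eef_rot: [-180.0, -0.0, -155.1]
contact_force: [-1.0, -2.0, -0.3]
gripper_width: 0.0004
```

Emit:
servo_tool(
  targets=[
    {"dx":0.5,"dy":0.2,"dz":-0.2,"spin":0,"grip":0},
    {"dx":1,"dy":0.4,"dz":-0.4,"spin":0,"grip":0},
    {"dx":1.4,"dy":0.6,"dz":-0.6,"spin":0,"grip":0},
    {"dx":1.8,"dy":0.8,"dz":-0.9,"spin":0,"grip":0},
    {"dx":2.2,"dy":1,"dz":-1.2,"spin":0,"grip":0},
    {"dx":2.6,"dy":1.2,"dz":-1.5,"spin":0,"grip":0},
    {"dx":3,"dy":1.4,"dz":-1.9,"spin":0,"grip":0},
    {"dx":3.4,"dy":1.5,"dz":-2.3,"spin":0,"grip":0},
    {"dx":3.7,"dy":1.7,"dz":-2.6,"spin":0,"grip":0},
    {"dx":4,"dy":1.8,"dz":-3,"spin":0,"grip":0},
  ],
)

```text
time_s: 13.75
tcp_pos: [0.5645, 0.0545, 0.1388]
eef_rot: [180.0, 0.0, -155.1]
contact_force: [-1.5, -0.1, 0.4]
gripper_width: 0.0004
```

```bash
python3 - <<'E'
from plant import r
import cv2,numpy as np
b=r.capture("side")[70:230,180:360]
cv2.imwrite("pics/mid.png",cv2.resize(b,None,fx=3,fy=3,interpolation=cv2.INTER_CUBIC))
s=r.get_state();print(s["tcp_pos"],s["contact_force"],s["time_s"])
E
```

```text
[0.56473202 0.05465429 0.13794276] [0.47496731 0.20421386 0.90933873] 13.8
```

View pics/mid.png

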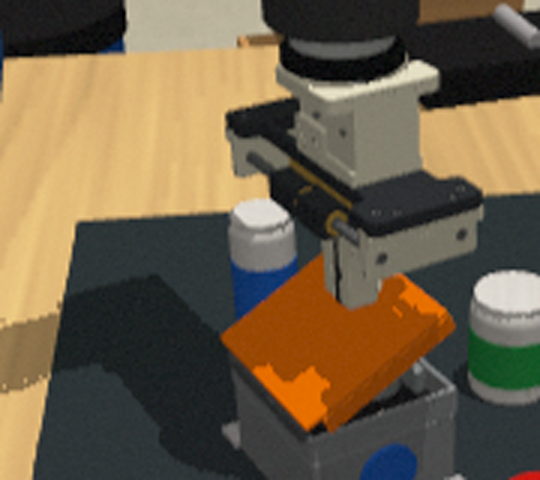

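The cover is about 25° open with the fingertip on its outer face. I continue down, then press.

Emit:
servo_tool(
  targets=[
    {"dx":0.3,"dy":0.1,"dz":-0.4,"spin":0,"grip":0},
    {"dx":0.6,"dy":0.3,"dz":-0.8,"spin":0,"grip":0},
    {"dx":0.9,"dy":0.4,"dz":-1.2,"spin":0,"grip":0},
    {"dx":1.2,"dy":0.6,"dz":-1.6,"spin":0,"grip":0},
    {"dx":1.5,"dy":0.7,"dz":-2,"spin":0,"grip":0},
    {"dx":1.8,"dy":0.8,"dz":-2.4,"spin":0,"grip":0},
    {"dx":2.1,"dy":1,"dz":-2.8,"spin":0,"grip":0},
    {"dx":2.4,"dy":1.1,"dz":-3.2,"spin":0,"grip":0},
    {"dx":2.7,"dy":1.3,"dz":-3.4,"spin":0,"grip":0},
    {"dx":3,"dy":1.4,"dz":-3.6,"spin":0,"grip":0},
  ],
)

```text
time_s: 14.63
tcp_pos: [0.5945, 0.0685, 0.1028]
eef_rot: [-180.0, -0.0, -155.1]
contact_force: [-1.3, -0.7, 1.8]
gripper_width: 0.0004
```

Emit:
servo_tool(
  targets=[
    {"dx":0.2,"dy":0.1,"dz":-0.1,"spin":0,"grip":0},
    {"dx":0.4,"dy":0.2,"dz":-0.3,"spin":0,"grip":0},
    {"dx":0.4,"dy":0.2,"dz":-0.5,"spin":0,"grip":0},
    {"dx":0.4,"dy":0.2,"dz":-0.7,"spin":0,"grip":0},
    {"dx":0.4,"dy":0.2,"dz":-0.9,"spin":0,"grip":0},
    {"dx":0.4,"dy":0.2,"dz":-1.1,"spin":0,"grip":0},
    {"dx":0.4,"dy":0.2,"dz":-1.2,"spin":0,"grip":0},
    {"dx":0.4,"dy":0.2,"dz":-1.3,"spin":0,"grip":0},
    {"dx":0.4,"dy":0.2,"dz":-1.3,"spin":0,"grip":0},
    {"dx":0.4,"dy":0.2,"dz":-1.3,"spin":0,"grip":0},
  ],
)

```text
time_s: 15.47
tcp_pos: [0.5986, 0.0705, 0.0909]
eef_rot: [-180.0, 0.1, -155.1]
contact_force: [0.1, 1.3, 7.2]
gripper_width: 0.0004
```

Emit:
servo_tool(
  targets=[
    {"dx":0,"dy":0,"dz":-0.06,"spin":0,"grip":0},
    {"dx":0,"dy":0,"dz":-0.06,"spin":0,"grip":0},
    {"dx":0,"dy":0,"dz":-0.06,"spin":0,"grip":0},
    {"dx":0,"dy":0,"dz":-0.06,"spin":0,"grip":0},
    {"dx":0,"dy":0,"dz":-0.06,"spin":0,"grip":0},
    {"dx":0,"dy":0,"dz":-0.06,"spin":0,"grip":0},
    {"dx":0,"dy":0,"dz":-0.06,"spin":0,"grip":0},
    {"dx":0,"dy":0,"dz":-0.06,"spin":0,"grip":0},
    {"dx":0,"dy":0,"dz":-0.06,"spin":0,"grip":0},
    {"dx":0,"dy":0,"dz":-0.06,"spin":0,"grip":0},
  ],
)

```text
time_s: 16.3
tcp_pos: [0.5987, 0.0705, 0.0907]
eef_rot: [-180.0, 0.1, -155.1]
contact_force: [-2.5, 1.8, 10.1]
gripper_width: 0.0005
```

Emit:
servo_tool(
  targets=[
    {"dx":0,"dy":0,"dz":1,"spin":0,"grip":0},
    {"dx":0,"dy":0,"dz":3,"spin":0,"grip":0},
    {"dx":0,"dy":0,"dz":6.5,"spin":0,"grip":0},
    {"dx":0,"dy":0,"dz":10,"spin":0,"grip":0},
    {"dx":0,"dy":0,"dz":13.5,"spin":0,"grip":0},
    {"dx":0,"dy":0,"dz":16.5,"spin":0,"grip":0},
    {"dx":0,"dy":0,"dz":18,"spin":0,"grip":0},
    {"dx":0,"dy":0,"dz":18.5,"spin":0,"grip":0},
    {"dx":0,"dy":0,"dz":18.5,"spin":0,"grip":0},
    {"dx":0,"dy":0,"dz":18.5,"spin":0,"grip":0},
  ],
)

```text
time_s: 17.13
tcp_pos: [0.5973, 0.0702, 0.2735]
eef_rot: [180.0, -0.1, -155.2]
contact_force: [-0.1, 0.3, -0.8]
gripper_width: 0.0006
```

```bash
python3 - <<'E'
from plant import r
import cv2,numpy as np,time
for i in range(10): r.capture("side")
a=r.capture("top")[140:290,200:400];b=r.capture("side")[70:270,200:400]
cv2.imwrite("pics/end.png",cv2.resize(np.vstack([a,b]),None,fx=1.7,fy=1.7,interpolation=cv2.INTER_CUBIC))
s=r.get_state();print(s["tcp_pos"],s["contact_force"],s["time_s"])
E
```

```text
[0.59815182 0.0702826  0.27437026] [-0.28694577 -0.76618163  1.04233135] 17.7333
```

View pics/end.png

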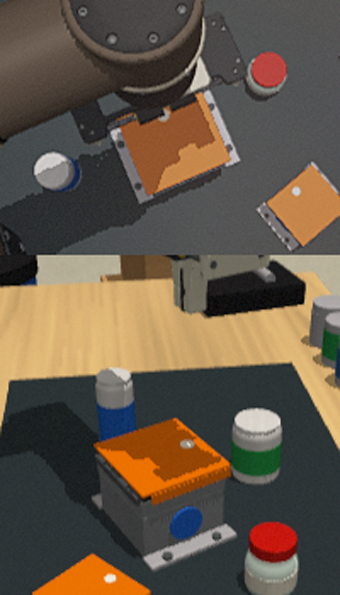

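The cover lies level and shut by itself (side crop 165,455), and the tin, can and jar are standing in place. I hand in the job.

```bash
python3 -c "
from plant import r
print(r.close_job())"
```

```text
the job is handed in; nothing more can be done
None
```

The job is done and handed in at about 18 s. On the larger orange-covered box I pressed the cover's free edge and let it spring open. I then pressed the green reset button all the way down, pushed the cover shut from its outside, and pressed it until it latched.

- **Opening press:** the cover reached its hard stop at 11 N and sprang fully open when released.
- **Reset button:** the fingertip stopped at 78.0 mm above the bench with 18 N on it, which matches the button's full 6 mm of travel. I pressed about 7 mm off-centre to keep the gripper body clear of the cover's prong.
- **Closing press:** the cover reached its hard stop again at 10 N. The last pictures, 1.4 s after I started to lift off, show it level and shut with the arm well clear.
- **Surroundings:** no unexpected forces showed up, and by eye the tin, can and jar stand where they were.

No check failed. One move call was refused because I had left out the spin value; I sent it again and it went through. The side-camera position fit was about 4 mm off the top-camera one; I used values near the top-camera fit, and the button's position agreed to about 1 mm.

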